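# Sweep the loose bag hardware off the slab into the tray

## Task

Clear the marble slab: with the fingertips, sweep the three loose metal fittings (the round stud, the rectangular strap slide and the D-ring) along the slab and over its edge into the empty wooden tray that stands against it. Push them only, without picking any of them up, and leave the wax tin on the slab and the water tub beside it where they are.

Things in the scene. Friction and masses are not known exactly. Their poses are not given: they have to be found in the camera images.
- slab: white marble slab with faint veins, 230 (x) x 220 (y) x 30 mm high, fixed on the table; origin at the centre of its underside, its top 30 mm above the origin; its own x points roughly away from the robot, its y roughly to the robot's left; it may be shifted and turned a little on the table
- tray: empty open tray of dark wood, 230 (x) x 110 (y) x 24 mm high outside, walls and floor 4 mm thick, fixed; origin at the centre of its underside, axes parallel to the slab's; one of its 230 mm long sides stands 2 mm from either the left (+y) or the right (-y) edge of the slab, and its rim is 6 mm lower than the slab's top; a fitting pushed wholly past the tray's near wall drops in
- stud_mid (a point): round domed brass stud, 25 mm in diameter, 11 mm high, 30 g, lying loose on the slab; this point is on its axis, 5 mm above its underside
- slide_mid (a point): rectangular brass strap slide (flat loop with a middle bar), 30 (its x) x 38 (its y) x 10 mm high, 40 g, lying loose on the slab; this point is its centre
- d_ring_mid (a point): steel D-ring, 40 (its x, along the straight bar) x 31 (its y) x 10 mm high, of 10 mm round bar, 40 g, lying loose on the slab; this point is in its opening: the outer edge of the straight bar is 17 mm from it on its -y side, that of the bow 14 mm on its +y side
- wax_tin: round wax tin with a black lid, 37 mm in diameter, 26 mm high, standing loose on the slab; stays where it is; origin at the centre of its underside. The three fittings and the tin lie in four different strips along the slab's y, their centres about 58 mm apart in the slab's x, in any order
- water_tub: round translucent white plastic tub, 74 mm in diameter, 34 mm high, standing loose on the table near the slab's edge opposite the tray; stays where it is; origin at the centre of its underside

How it is judged:
By the outcome, as a careful person would: the job done as asked, in the order asked, and still so for the second after the job is handed in, with the robot touching nothing.
It also fails if it takes over 48 s, if anything falls off the work surface, if the arm or the gripper's body presses on something with over 40 N, if the wrist force passes 120 N, or if a joint passes its speed limit or range.

## Robot

A 7-joint arm with a two-finger parallel gripper is mounted at the origin on a cart in front of the work surface, level with it; the furniture and walls round the work are solid. World frame = base frame: x ahead of the robot, y to its left, z up, the work surface at z = 0. Lengths are in m, angles in rad, forces in N, time in s.
With the tool pointing down it reaches from about 0.4 to 0.85 m from the base axis. Payload 10.4 kg.
Tool frame: the origin (TCP) lies on the centre line of the jaws, within the pads' length; the fingertips stand 11 mm ahead of it and the grasp point (between the pads) lies 8 mm behind it (manip.finger_overhang is the distance from the TCP to the fingertips, in m); z points along the fingers, y is the line along which they close (so a half turn about z gives the same grasp; the last joint's range is limited). The gripper opens to 85 mm and grips with 20 to 120 N. Pads are 22 mm wide; open, the fingers measure 114 mm over their backs; the gripper's body (76 mm by 85 mm) begins 54 mm behind the grasp point. The pads swing forward as they close: fully open they stand 13 mm farther back than shut.
Start: joints at [1.239, 0.332, -0.065, 1.46, 0.022, 1.35, -0.088], TCP at [0.19, -0.595, 0.242] pointing down, gripper open.
Joint ranges: [-2.6, 2.6], [-0.5, 2.12], [-1.47, 1.34], [0.16, 2.42], [-1.27, 4.41], [0.06, 2.06], [-2.6, 2.6]. Speed limits (rad/s): [2.22, 2.22, 2.79, 2.79, 3.14, 3.14, 3.14].

## Interface

Orientations are given as a unit quaternion [x, y, z, w].
In Python, from workcell import manip, imaging, workorder gives the robot as it stands.
- The arm moves only by the tool jog_arm, never from a script. Its argument "deltas" is a list of rows, each an object with "gripper": the opening, from 0 (shut) to 1 (fully open); "offset": the shift along the tool's x, y, z in m, a list of three; "rotation": the turn, a rotation vector about the tool's x, y, z in degrees, a list of three. In form: [{"gripper": gripper, "offset": [tx, ty, tz], "rotation": [ax, ay, az]}, ...]. A call has 1 to 20 rows; each row shifts and turns the commanded pose from where the row before left it, along the tool's axes as they then stand; what a row does not reach is not made up. A row lasts 1/10 s, in which the tool goes at most 50 mm and 8.59 degrees, less where a joint would pass 70% of its speed; a pose out of reach is approached as far as the arm can. A call with a gripper value outside its range is refused whole. The fingers move at their own pace and stop on an object; "newtons" is the grip in N (left out, the last holds). Time passes only in rows, so rows that do not move let the fingers close. It gives the time, the measured TCP pose, the force, the opening and the grip force at its end, in the units of the state.
- manip.get_obs(): the state, without advancing time (a new reading comes with each control period).
- imaging.camera(name): name is "scene" or "top" or "wrist"; returns the picture (480x640x3 uint8, blue, green, red); there is no depth.
- imaging.camera_model(name): a dict with "camera_matrix" (3x3 intrinsics, pixels), "world_to_cam" (4x4, takes a point from world to camera coordinates); the wrist camera has in their place "hand_eye" (4x4, takes a point from camera to tool coordinates, whose origin is the TCP and whose axes are the flange's). Camera axes: x right, y up, looking along -z (the intrinsics and any distortion apply to the point x, -y, -z); pixel columns grow to the right and rows downward; lengths in m; the calibration is good to about 2 mm. A picture is of the moment at which its call begins: read the wrist's pose just before it. camera_model takes no time and is no camera call.
- workorder.hand_in(): hands the job in; it is judged then, once.
The state is a dict: "clock": time; "joint_pos": joint angles; "joint_velocities": joint speeds; "tau": joint torques, N m; "position": TCP position; "ee_rot": TCP orientation; "ft_force": force on the tool from outside, world axes, zero at the start; "torque": the same for the moment, N m; "grip_width": opening from 0.0 (shut) to 1.0 (fully open); "grasp_force": force on a finger pad.
Only numpy, scipy, OpenCV 4.12 (cv2) and the standard library are available. Lean on these libraries where they do the work, as an engineer would, in place of code of your own. Each camera call takes 0.05 s, during which the arm holds its last target. There are 200 camera calls.

## Working session

There is one attempt and no reset: what is moved stays moved. The work goes in short steps, Python scripts to look and compute and a tool call to move; the robot and the scene stay as the last step left them, time stands still between calls to the robot, and variables do not carry over. Pictures are saved under pics/ and viewed, at most 10 in all, crops included, and the job is handed in when it is done.

Besides the shell and the picture viewer there is one more tool, called as name(argument=value, ...), one argument or row to a line, values as JSON. jog_arm: Moves the arm, as the interface text tells. Its arguments: {"type":"object","properties":{"deltas":{"type":"array","items":{"type":"object","properties":{"gripper":{"type":"number"},"offset":{"type":"array","items":{"type":"number"}},"rotation":{"type":"array","items":{"type":"number"}}}}},"newtons":{"type":"number"}},"required":["deltas"]}

```bash
mkdir -p pics; ls; python3 - <<'E'
from workcell import manip, imaging
import cv2
o=manip.get_obs();print(o["clock"],o["position"],o["ee_rot"],o["grip_width"],manip.finger_overhang)
for n in("top","scene"):
    cv2.imwrite(f"pics/{n}0.png",imaging.camera(n)); print(imaging.camera_model(n))
E
```

```text
pics
0.0 [ 0.18982474 -0.59507456  0.24152693] [ 9.88098978e-01  1.53817777e-01 -1.58694542e-04 -6.90403020e-04] 0.9990548303035751 0.011
{'camera_matrix': array([[555.5584218 ,   0.        , 323.20087435],
       [  0.        , 555.5584218 , 239.49689599],
       [  0.        ,   0.        ,   1.        ]]), 'world_to_cam': array([[-0.00671706, -0.99990515, -0.01202418,  0.0074145 ],
       [ 0.98390522, -0.00875581,  0.1784765 , -0.58676601],
       [-0.17856485, -0.01063181,  0.9838707 , -0.78992703],
       [ 0.        ,  0.        ,  0.        ,  1.        ]])}
{'camera_matrix': array([[554.71612138,   0.        , 319.21361285],
       [  0.        , 554.71612138, 249.77400959],
       [  0.        ,   0.        ,   1.        ]]), 'world_to_cam': array([[-0.47399407, -0.88049074, -0.00810417,  0.26567498],
       [ 0.50772131, -0.28081781,  0.81446942, -0.34088965],
       [-0.71940857,  0.38193901,  0.58014989, -0.5654026 ],
       [ 0.        ,  0.        ,  0.        ,  1.        ]])}
```

View pics/top0.png

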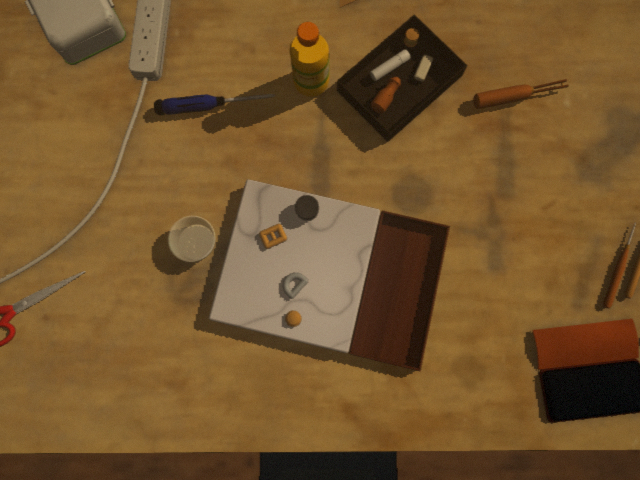

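View pics/scene0.png

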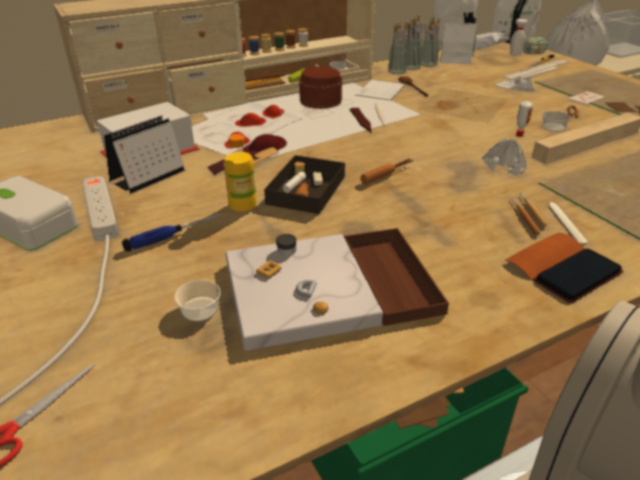

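The top view shows the slab's corners near (248,181), (381,209), (350,352) and (210,320). The tray is on its right (-y) side and the tub is at (192,240). From far to near: tin (307,207), slide (272,237), D-ring (293,286), stud (294,318). The scene view agrees.

```bash
cat > h.py <<'E'
import numpy as np, cv2
from workcell import manip, imaging
def ray(px,z,name="top"):
    m=imaging.camera_model(name);K=m["camera_matrix"];T=m["world_to_cam"];R=T[:3,:3];t=T[:3,3]
    px=np.atleast_2d(np.array(px,float)); d=np.c_[(px[:,0]-K[0,2])/K[0,0],-(px[:,1]-K[1,2])/K[1,1],-np.ones(len(px))]@R
    c=-R.T@t; return c[:2]+d[:,:2]*((z-c[2])/d[:,2])[:,None]
def comps(mask,lo,hi):
    n,l,s,c=cv2.connectedComponentsWithStats(mask.astype(np.uint8)*255)
    return [(c[i],s[i],(l==i)) for i in range(1,n) if lo<s[i][4]<hi]
E
python3 - <<'E'
from h import *
im=cv2.imread("pics/top0.png");hsv=cv2.cvtColor(im,cv2.COLOR_BGR2HSV)
sl=(hsv[...,1]<60)&(hsv[...,2]>110)
c=max([k for k in comps(sl,5000,40000) if 200<k[0][0]<400],key=lambda k:k[1][4])
hull=cv2.convexHull(np.argwhere(c[2])[:,::-1].astype(np.int32))
w=ray(hull[:,0],.03); r=cv2.minAreaRect((w*1000).astype(np.float32)); B=cv2.boxPoints(r);print("slab",r,B)
inside=cv2.fillConvexPoly(np.zeros(im.shape[:2],np.uint8),hull,1)>0
inside=cv2.erode(inside.astype(np.uint8),np.ones((5,5)))>0
ctr=np.array(r[0])/1000
e=B-np.roll(B,1,0); e=[v/np.linalg.norm(v) for v in e]
X=max(e,key=lambda v:v[0]);Y=np.array([-X[1],X[0]]);print("X",X,np.degrees(np.arctan2(X[1],X[0])))
for name,m,z in(("brass",inside&(hsv[...,1]>110)&(hsv[...,2]>80),.035),("dark",inside&(hsv[...,2]<65),.056),("grey",inside&(hsv[...,2]<150)&(hsv[...,2]>=65)&(hsv[...,1]<80),.035)):
    for k in comps(m,40,3000):
        p=ray(np.argwhere(k[2])[:,::-1],z);q=cv2.minAreaRect((p*1000).astype(np.float32));p=np.array(q[0])/1000
        print(name,k[0].round(1),k[1],"world",p.round(4),"slab",((p-ctr)@np.c_[X,Y]).round(4),q[1],q[2])
print("tub",ray((192,240),.034))
E
```

```text
Traceback (most recent call last):
ValueError: max() iterable argument is empty
```

```bash
python3 - <<'E'
import cv2
im=cv2.imread("pics/top0.png")[170:365,170:460]
cv2.imwrite("pics/crop1.png",cv2.resize(im,None,fx=2.75,fy=2.75,interpolation=cv2.INTER_CUBIC))
E
```

```text
(no output)
```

View pics/crop1.png

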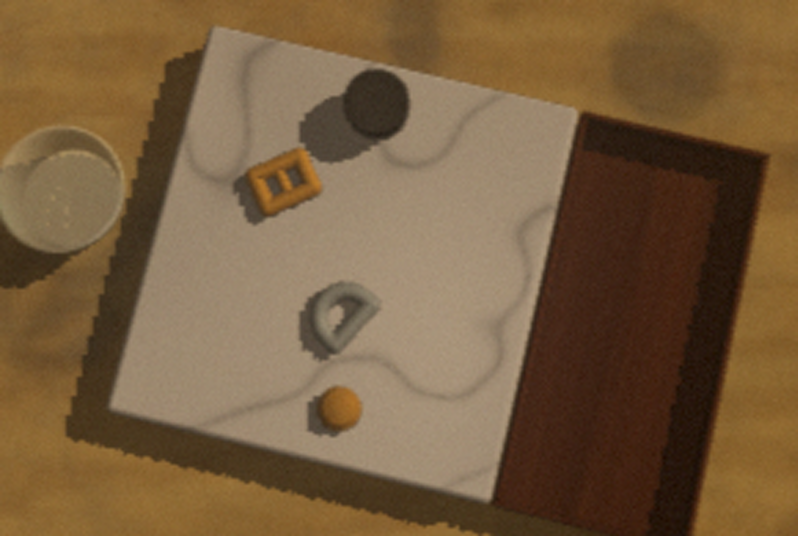

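The crop shows slab corners at (213,27), (577,110), (492,500) and (112,409). The tin lid is at (376,104), the slide at (285,181), the D-ring at (343,315) and the stud at (341,408), all in crop pixels. These are clear enough to use directly.

```bash
python3 - <<'E'
from h import *
f=lambda *p:[170+np.array(q)/2.75 for q in p]
B=ray(f((213,27),(577,110),(492,500),(112,409)),.03)
B1=B-B.mean(0);X=(B[0]-B[3]+B[1]-B[2]);Yv=(B[0]-B[1]+B[3]-B[2]);print(np.linalg.norm(X)/2,np.linalg.norm(Yv)/2)
X/=np.linalg.norm(X);Yv/=np.linalg.norm(Yv)
a=np.arctan2(X[1],X[0]);b=np.arctan2(-Yv[0],Yv[1]);print(np.degrees([a,b]));a=(a+b)/2
X=np.array([np.cos(a),np.sin(a)]);Y=np.array([-X[1],X[0]]);c=B.mean(0);print("ctr",c)
for n,p,z in(("tin",(376,104),.056),("slide",(285,181),.037),("d",(343,315),.036),("stud",(341,408),.037),("tub",(62,190),.034)):
    w=ray(f(p),z)[0];print(n,w.round(4),((w-c)@np.c_[X,Y]).round(4))
print("X",X,"Y",Y)
o=manip.get_obs();print(o["joint_pos"])
E
```

```text
0.22459774090555784 0.21558718775712202
[-13.38658157 -13.69679061]
ctr [0.55369509 0.044413  ]
tin [0.6356 0.0276] [0.0836 0.0029]
slide [0.5962 0.0798] [0.033  0.0443]
d [0.5204 0.0469] [-0.033  -0.0053]
stud [0.4692 0.0479] [-0.083  -0.0164]
tub [0.5927 0.2064] [-0.      0.1666]
X [ 0.97219982 -0.23415276] Y [0.23415276 0.97219982]
[ 1.23941095  0.33278398 -0.06470877  1.46083314  0.02159442  1.34989696
 -0.08848148]
```

jog_arm(
  deltas=[
    {"gripper": 0.17,"offset": [0.0358,-0.0172,0]},
    {"gripper": 0.17,"offset": [0.0358,-0.0172,0]},
    {"gripper": 0.17,"offset": [0.0358,-0.0172,0]},
    {"gripper": 0.17,"offset": [0.0358,-0.0172,0]},
    {"gripper": 0.17,"offset": [0.0358,-0.0172,0]},
    {"gripper": 0.17,"offset": [0.0358,-0.0172,0]},
    {"gripper": 0.17,"offset": [0.0358,-0.0172,0]},
    {"gripper": 0.17,"offset": [0.0358,-0.0172,0]},
    {"gripper": 0.17,"offset": [0.0358,-0.0172,0]},
    {"gripper": 0.17,"offset": [0.0155,-0.0403,0]},
    {"gripper": 0.17,"offset": [0.0155,-0.0403,0]},
    {"gripper": 0.17,"offset": [0.0155,-0.0403,0]},
    {"gripper": 0.17,"offset": [0.0155,-0.0403,0]},
    {"gripper": 0.17,"offset": [0.0155,-0.0403,0]},
    {"gripper": 0.17,"offset": [0.0155,-0.0403,0]},
    {"gripper": 0.17,"offset": [0.0155,-0.0403,0]},
    {"gripper": 0.17,"offset": [0.0155,-0.0403,0]},
    {"gripper": 0.17,"offset": [0.0155,-0.0403,0]},
    {"gripper": 0.17,"offset": [0.0155,-0.0403,0]},
  ],
)

```text
schema error: expected keys gripper, offset, rotation
```

jog_arm(
  deltas=[
    {"rotation": [0,0,-8.4]},
    {"rotation": [0,0,-8.4]},
    {"rotation": [0,0,-8.4]},
    {"rotation": [0,0,-8.4]},
    {"rotation": [0,0,-8.4]},
    {"rotation": [0,0,-8.4]},
    {"rotation": [0,0,-8.4]},
    {},
  ],
)

```text
schema error: expected keys gripper, offset, rotation
```

```bash
cat >> h.py <<'E'
C=np.array([.5537,.0444]);a=np.radians(-13.54);X=np.array([np.cos(a),np.sin(a)]);Y=np.array([-X[1],X[0]])
def st():
    from scipy.spatial.transform import Rotation as Ro
    o=manip.get_obs();p=o["position"];R=Ro.from_quat(o["ee_rot"]).as_matrix()
    print("t",round(o["clock"],2),"p",p.round(4),"slabxy",((p[:2]-C)@np.c_[X,Y]).round(4),"toolx deg",np.degrees(np.arctan2(R[1,0],R[0,0])).round(1),"z",R[:,2].round(3),"F",o["ft_force"].round(1),"g",o["grip_width"])
    return o,R
E
python3 - <<'E'
from h import *
o,R=st();print(o["joint_pos"].round(2))
im=imaging.camera("wrist");cv2.imwrite("pics/w1.png",im);print(imaging.camera_model("wrist"))
E
```

```text
t 0.1 p [ 0.1898 -0.5951  0.2416] slabxy [-0.204 -0.707] toolx deg 17.7 z [-0.     0.001 -1.   ] F [-0.3  0.  -0.2] g 0.9941540443615524
[ 1.24  0.33 -0.06  1.46  0.02  1.35 -0.09]
{'camera_matrix': array([[370.09389941,   0.        , 321.06759314],
       [  0.        , 370.09389941, 242.54107947],
       [  0.        ,   0.        ,   1.        ]]), 'hand_eye': array([[-7.83958868e-04,  9.50357110e-01,  3.11160326e-01,
         7.87720591e-02],
       [ 9.99999693e-01,  7.49101386e-04,  2.31535939e-04,
         5.79643862e-04],
       [-1.30488061e-05,  3.11160412e-01, -9.50357405e-01,
        -1.32250759e-01],
       [ 0.00000000e+00,  0.00000000e+00,  0.00000000e+00,
         1.00000000e+00]])}
```

View pics/w1.png

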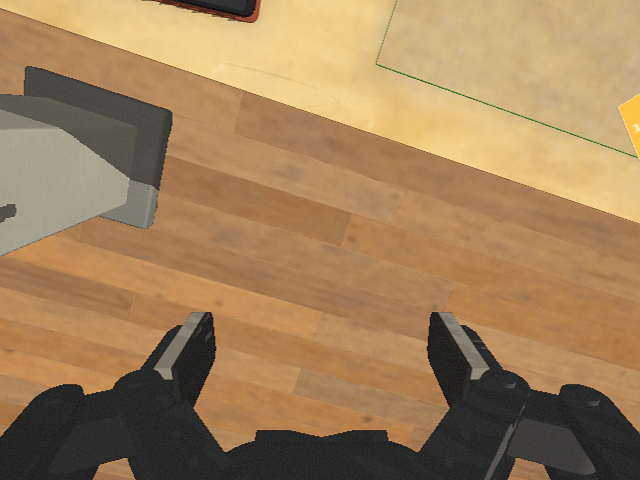

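The wrist view still shows the start pose with the fingers open over the floor, because the moves were refused: every row needs all three keys.

jog_arm(
  deltas=[
    {"gripper": 0.17,"offset": [0.0358,-0.0172,0],"rotation": [0,0,0]},
    {"gripper": 0.17,"offset": [0.0358,-0.0172,0],"rotation": [0,0,0]},
    {"gripper": 0.17,"offset": [0.0358,-0.0172,0],"rotation": [0,0,0]},
    {"gripper": 0.17,"offset": [0.0358,-0.0172,0],"rotation": [0,0,0]},
    {"gripper": 0.17,"offset": [0.0358,-0.0172,0],"rotation": [0,0,0]},
    {"gripper": 0.17,"offset": [0.0358,-0.0172,0],"rotation": [0,0,0]},
    {"gripper": 0.17,"offset": [0.0358,-0.0172,0],"rotation": [0,0,0]},
    {"gripper": 0.17,"offset": [0.0358,-0.0172,0],"rotation": [0,0,0]},
    {"gripper": 0.17,"offset": [0.0358,-0.0172,0],"rotation": [0,0,0]},
    {"gripper": 0.17,"offset": [0.0155,-0.0403,0],"rotation": [0,0,0]},
    {"gripper": 0.17,"offset": [0.0155,-0.0403,0],"rotation": [0,0,0]},
    {"gripper": 0.17,"offset": [0.0155,-0.0403,0],"rotation": [0,0,0]},
    {"gripper": 0.17,"offset": [0.0155,-0.0403,0],"rotation": [0,0,0]},
    {"gripper": 0.17,"offset": [0.0155,-0.0403,0],"rotation": [0,0,0]},
    {"gripper": 0.17,"offset": [0.0155,-0.0403,0],"rotation": [0,0,0]},
    {"gripper": 0.17,"offset": [0.0155,-0.0403,0],"rotation": [0,0,0]},
    {"gripper": 0.17,"offset": [0.0155,-0.0403,0],"rotation": [0,0,0]},
    {"gripper": 0.17,"offset": [0.0155,-0.0403,0],"rotation": [0,0,0]},
    {"gripper": 0.17,"offset": [0.0155,-0.0403,0],"rotation": [0,0,0]},
  ],
)

```text
clock: 2.05
position: [0.4748, 0.0826, 0.2423]
ee_rot: [0.988, 0.154, 0.0, 0.0]
ft_force: [0.9, -0.7, -0.6]
grip_width: 0.168
grasp_force: 0.0
```

jog_arm(
  deltas=[
    {"gripper": 0.17,"offset": [0,0,0],"rotation": [0,0,-8.4]},
    {"gripper": 0.17,"offset": [0,0,0],"rotation": [0,0,-8.4]},
    {"gripper": 0.17,"offset": [0,0,0],"rotation": [0,0,-8.4]},
    {"gripper": 0.17,"offset": [0,0,0],"rotation": [0,0,-8.4]},
    {"gripper": 0.17,"offset": [0,0,0],"rotation": [0,0,-8.4]},
    {"gripper": 0.17,"offset": [0,0,0],"rotation": [0,0,-8.4]},
    {"gripper": 0.17,"offset": [0,0,0],"rotation": [0,0,-8.4]},
    {"gripper": 0.17,"offset": [0,0,0],"rotation": [0,0,0]},
    {"gripper": 0.17,"offset": [0,0,0],"rotation": [0,0,0]},
  ],
)

```text
clock: 2.95
position: [0.475, 0.0809, 0.2422]
ee_rot: [0.787, 0.617, -0.0, 0.0]
ft_force: [-0.3, -0.6, -0.2]
grip_width: 0.168
grasp_force: 0.0
```

```bash
python3 - <<'E'
from h import *
o,R=st();print(o["joint_pos"].round(2))
im=imaging.camera("wrist");cv2.imwrite("pics/w2.png",im)
E
```

```text
t 2.95 p [0.475  0.0809 0.2422] slabxy [-0.0851  0.0171] toolx deg 76.2 z [-0. -0. -1.] F [-0.3 -0.6 -0.2] g 0.1682358011718626
[ 0.43  0.06 -0.71  1.79  0.04  1.3  -0.53]
```

View pics/w2.png

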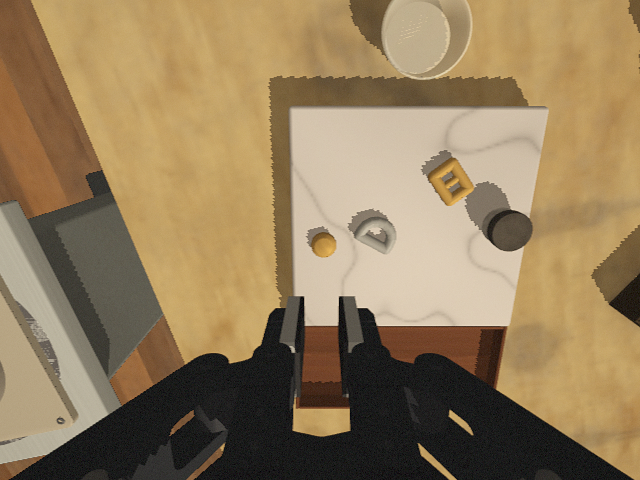

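The wrist view shows the whole slab: far corners (291,107) and (547,107), tray-side corners near (294,326) and (513,326). The stud is at (323,244), the D-ring at (377,236), the slide at (451,181) and the tin at (509,229). I'll cross-check the positions from this nearer view.

```bash
python3 - <<'E'
from h import *
o,R=st();m=imaging.camera_model("wrist");K=m["camera_matrix"];H=m["hand_eye"]
def wr(p,z):
    d=R@H[:3,:3]@np.array([(p[0]-K[0,2])/K[0,0],-(p[1]-K[1,2])/K[1,1],-1]);c=o["position"]+R@H[:3,3]
    return (c+d*(z-c[2])/d[2])[:2]
for n,p,z in(("c++",(547,107),.03),("c-+",(291,107),.03),("c+-",(513,326),.03),("c--",(294,326),.03),("tin",(509,229),.056),("slide",(451,181),.038),("d",(377,235),.036),("stud",(323,244),.037),("tub",(427,38),.034)):
    w=wr(p,z);print(n,w.round(4),((w-C)@np.c_[X,Y]).round(4))
E
```

```text
t 3.0 p [0.475  0.081  0.2422] slabxy [-0.0851  0.0171] toolx deg 76.2 z [-0. -0. -1.] F [ 0.7 -0.7 -0.4] g 0.1695639317926594
c++ [0.6877 0.1221] [0.1121 0.107 ]
c-+ [0.4704 0.1755] [-0.1117  0.108 ]
c+- [ 0.6411 -0.0904] [ 0.1165 -0.1106]
c-- [ 0.4162 -0.0352] [-0.115  -0.1096]
tin [0.6345 0.0287] [0.0822 0.0037]
slide [0.5953 0.0796] [0.0322 0.044 ]
d [0.5204 0.0447] [-0.0325 -0.0075]
stud [0.4682 0.0485] [-0.0841 -0.0161]
tub [0.5929 0.2   ] [0.0016 0.1605]
```

jog_arm(
  deltas=[
    {"gripper": 0.17,"offset": [0.005,0,0.036],"rotation": [0,0,0]},
    {"gripper": 0.17,"offset": [0,0,0.036],"rotation": [0,0,0]},
    {"gripper": 0.17,"offset": [0,0,0.036],"rotation": [0,0,0]},
    {"gripper": 0.17,"offset": [0,0,0.036],"rotation": [0,0,0]},
    {"gripper": 0.17,"offset": [0,0,0.03],"rotation": [0,0,0]},
    {"gripper": 0.17,"offset": [0,0,0.015],"rotation": [0,0,0]},
    {"gripper": 0.17,"offset": [0,0,0.01],"rotation": [0,0,0]},
    {"gripper": 0.17,"offset": [0,0,0],"rotation": [0,0,0]},
    {"gripper": 0.17,"offset": [0,0,0],"rotation": [0,0,0]},
  ],
)

```text
clock: 3.9
position: [0.477, 0.086, 0.0443]
ee_rot: [0.786, 0.619, 0.001, 0.0]
ft_force: [-0.5, -0.4, 0.2]
grip_width: 0.17
grasp_force: 0.0
```

```bash
python3 - <<'E'
from h import *
st()
a=imaging.camera("wrist")[200:380,220:480];b=imaging.camera("scene")[220:360,210:460]
b=cv2.resize(b,(780,437))
a=cv2.resize(a,(780,540))
cv2.imwrite("pics/m3.png",b);cv2.imwrite("pics/m3w.png",a)
E
```

```text
t 3.9 p [0.477  0.086  0.0443] slabxy [-0.0843  0.0225] toolx deg 76.5 z [ 0.001  0.    -1.   ] F [-0.5 -0.4  0.2] g 0.1699009237871848
```

View pics/m3.png

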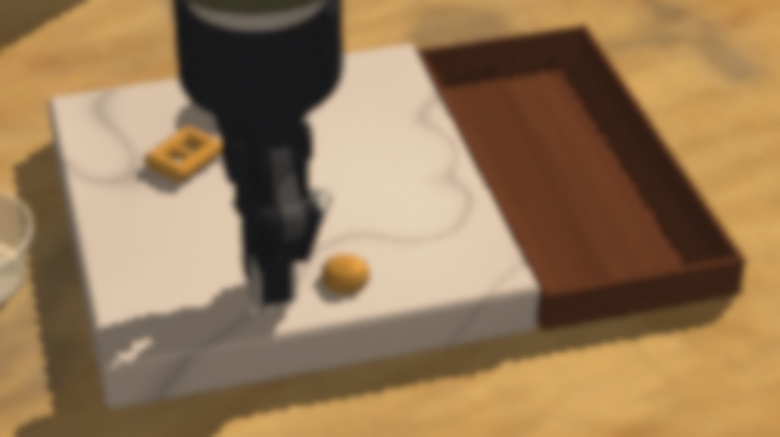

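The scene crop shows the fork standing on the slab behind the stud (345,273), with the stud clear ahead of it. I'll lower 1.5 mm and push.

jog_arm(
  deltas=[
    {"gripper": 0.17,"offset": [0,0,0.0015],"rotation": [0,0,0]},
    {"gripper": 0.17,"offset": [-0.004,0,0],"rotation": [0,0,0]},
    {"gripper": 0.17,"offset": [-0.004,0,0],"rotation": [0,0,0]},
    {"gripper": 0.17,"offset": [-0.004,0,0],"rotation": [0,0,0]},
    {"gripper": 0.17,"offset": [-0.004,0,0],"rotation": [0,0,0]},
    {"gripper": 0.17,"offset": [-0.006,0,0],"rotation": [0,0,0]},
    {"gripper": 0.17,"offset": [-0.006,0,0],"rotation": [0,0,0]},
    {"gripper": 0.17,"offset": [-0.007,0,0],"rotation": [0,0,0]},
    {"gripper": 0.17,"offset": [-0.007,0,0],"rotation": [0,0,0]},
    {"gripper": 0.17,"offset": [-0.007,0,0],"rotation": [0,0,0]},
    {"gripper": 0.17,"offset": [-0.007,0,0],"rotation": [0,0,0]},
    {"gripper": 0.17,"offset": [-0.007,0,0],"rotation": [0,0,0]},
    {"gripper": 0.17,"offset": [-0.007,0,0],"rotation": [0,0,0]},
  ],
)

```text
clock: 5.3
position: [0.4598, 0.0172, 0.0418]
ee_rot: [0.785, 0.619, -0.0, 0.0]
ft_force: [-0.4, 0.2, -0.2]
grip_width: 0.173
grasp_force: 0.1
```

jog_arm(
  deltas=[
    {"gripper": 0.17,"offset": [-0.007,0,0],"rotation": [0,0,0]},
    {"gripper": 0.17,"offset": [-0.007,0,0],"rotation": [0,0,0]},
    {"gripper": 0.17,"offset": [-0.007,0,0],"rotation": [0,0,0]},
    {"gripper": 0.17,"offset": [-0.007,0,0],"rotation": [0,0,0]},
    {"gripper": 0.17,"offset": [-0.007,0,0],"rotation": [0,0,0]},
    {"gripper": 0.17,"offset": [-0.007,0,0],"rotation": [0,0,0]},
    {"gripper": 0.17,"offset": [-0.007,0,0],"rotation": [0,0,0]},
    {"gripper": 0.17,"offset": [-0.007,0,0],"rotation": [0,0,0]},
    {"gripper": 0.17,"offset": [-0.007,0,0],"rotation": [0,0,0]},
    {"gripper": 0.17,"offset": [-0.005,0,0],"rotation": [0,0,0]},
    {"gripper": 0.17,"offset": [0,0,0],"rotation": [0,0,0]},
  ],
)

```text
clock: 6.4
position: [0.4438, -0.0491, 0.0418]
ee_rot: [0.786, 0.619, -0.0, 0.0]
ft_force: [0.5, 0.6, -0.0]
grip_width: 0.172
grasp_force: 0.0
```

```bash
python3 - <<'E'
from h import *
st()
b=imaging.camera("scene")[220:360,210:460]
cv2.imwrite("pics/m4.png",cv2.resize(b,(780,437)))
E
```

```text
t 6.4 p [ 0.4438 -0.0491  0.0418] slabxy [-0.0849 -0.1167] toolx deg 76.4 z [-0. -0. -1.] F [ 0.5  0.6 -0. ] g 0.17164286198769713
```

View pics/m4.png

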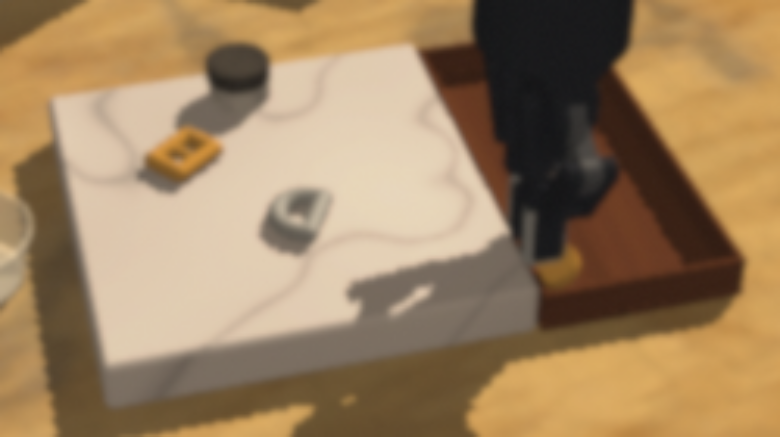

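The scene crop shows the stud lying in the tray at (560,265), with the others untouched. Next is the slide, at slab (0.032, 0.044): lift, go behind it, descend.

jog_arm(
  deltas=[
    {"gripper": 0.17,"offset": [0,0,-0.025],"rotation": [0,0,0]},
    {"gripper": 0.17,"offset": [0,0,-0.035],"rotation": [0,0,0]},
    {"gripper": 0.17,"offset": [0.034,0.0192,0],"rotation": [0,0,0]},
    {"gripper": 0.17,"offset": [0.034,0.0192,0],"rotation": [0,0,0]},
    {"gripper": 0.17,"offset": [0.034,0.0192,0],"rotation": [0,0,0]},
    {"gripper": 0.17,"offset": [0.034,0.0192,0],"rotation": [0,0,0]},
    {"gripper": 0.17,"offset": [0.034,0.0192,0],"rotation": [0,0,0]},
    {"gripper": 0.17,"offset": [0.034,0.0192,0],"rotation": [0,0,0]},
    {"gripper": 0.17,"offset": [0,0,0],"rotation": [0,0,0]},
    {"gripper": 0.17,"offset": [0,0,0.03],"rotation": [0,0,0]},
    {"gripper": 0.17,"offset": [0,0,0.02],"rotation": [0,0,0]},
    {"gripper": 0.17,"offset": [0,0,0.01],"rotation": [0,0,0]},
    {"gripper": 0.17,"offset": [0,0,0],"rotation": [0,0,0]},
  ],
)

```text
clock: 7.75
position: [0.6033, 0.1232, 0.0422]
ee_rot: [0.785, 0.619, -0.0, -0.0]
ft_force: [-0.5, 0.0, 0.5]
grip_width: 0.169
grasp_force: 0.0
```

```bash
python3 - <<'E'
from h import *
st()
b=imaging.camera("scene")[220:360,210:460]
cv2.imwrite("pics/m5.png",cv2.resize(b,(780,437)))
E
```

```text
t 7.75 p [0.6033 0.1232 0.0422] slabxy [0.0298 0.0882] toolx deg 76.5 z [-0.001 -0.    -1.   ] F [-0.5  0.   0.5] g 0.169466035975827
```

View pics/m5.png

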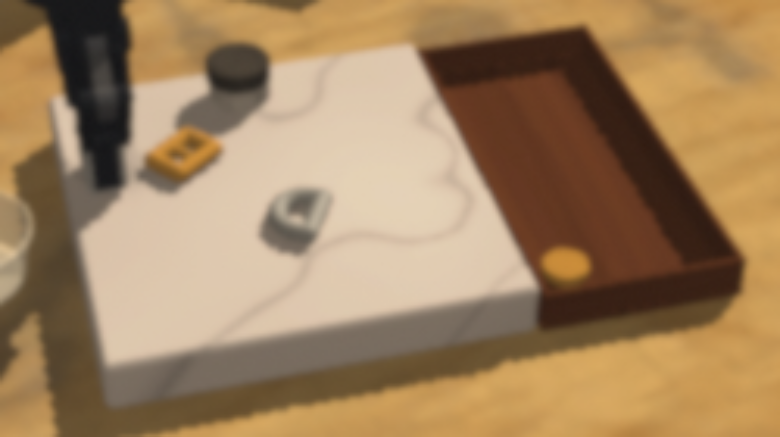

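The scene crop shows the fork behind the slide (185,152) and clear of it, with the stud in the tray at (565,265). Push.

jog_arm(
  deltas=[
    {"gripper": 0.17,"offset": [-0.004,0,0],"rotation": [0,0,0]},
    {"gripper": 0.17,"offset": [-0.004,0,0],"rotation": [0,0,0]},
    {"gripper": 0.17,"offset": [-0.004,0,0],"rotation": [0,0,0]},
    {"gripper": 0.17,"offset": [-0.004,0,0],"rotation": [0,0,0]},
    {"gripper": 0.17,"offset": [-0.004,0,0],"rotation": [0,0,0]},
    {"gripper": 0.17,"offset": [-0.005,0,0],"rotation": [0,0,0]},
    {"gripper": 0.17,"offset": [-0.006,0,0],"rotation": [0,0,0]},
    {"gripper": 0.17,"offset": [-0.007,0,0],"rotation": [0,0,0]},
    {"gripper": 0.17,"offset": [-0.007,0,0],"rotation": [0,0,0]},
    {"gripper": 0.17,"offset": [-0.007,0,0],"rotation": [0,0,0]},
    {"gripper": 0.17,"offset": [-0.007,0,0],"rotation": [0,0,0]},
    {"gripper": 0.17,"offset": [-0.007,0,0],"rotation": [0,0,0]},
    {"gripper": 0.17,"offset": [-0.007,0,0],"rotation": [0,0,0]},
    {"gripper": 0.17,"offset": [-0.007,0,0],"rotation": [0,0,0]},
    {"gripper": 0.17,"offset": [-0.007,0,0],"rotation": [0,0,0]},
    {"gripper": 0.17,"offset": [-0.007,0,0],"rotation": [0,0,0]},
    {"gripper": 0.17,"offset": [-0.007,0,0],"rotation": [0,0,0]},
    {"gripper": 0.17,"offset": [-0.007,0,0],"rotation": [0,0,0]},
    {"gripper": 0.17,"offset": [-0.007,0,0],"rotation": [0,0,0]},
    {"gripper": 0.17,"offset": [-0.007,0,0],"rotation": [0,0,0]},
  ],
)

```text
clock: 9.8
position: [0.5751, 0.0039, 0.0418]
ee_rot: [0.785, 0.619, 0.0, 0.0]
ft_force: [-0.1, 0.1, -1.4]
grip_width: 0.171
grasp_force: 0.1
```

jog_arm(
  deltas=[
    {"gripper": 0.17,"offset": [-0.007,0,0],"rotation": [0,0,0]},
    {"gripper": 0.17,"offset": [-0.007,0,0],"rotation": [0,0,0]},
    {"gripper": 0.17,"offset": [-0.007,0,0],"rotation": [0,0,0]},
    {"gripper": 0.17,"offset": [-0.007,0,0],"rotation": [0,0,0]},
    {"gripper": 0.17,"offset": [-0.007,0,0],"rotation": [0,0,0]},
    {"gripper": 0.17,"offset": [-0.007,0,0],"rotation": [0,0,0]},
    {"gripper": 0.17,"offset": [-0.007,0,0],"rotation": [0,0,0]},
    {"gripper": 0.17,"offset": [-0.007,0,0],"rotation": [0,0,0]},
    {"gripper": 0.17,"offset": [-0.007,0,0],"rotation": [0,0,0]},
    {"gripper": 0.17,"offset": [-0.007,0,0],"rotation": [0,0,0]},
    {"gripper": 0.17,"offset": [-0.007,0,0],"rotation": [0,0,0]},
    {"gripper": 0.17,"offset": [-0.005,0,0],"rotation": [0,0,0]},
    {"gripper": 0.17,"offset": [0,0,0],"rotation": [0,0,0]},
  ],
)

```text
clock: 11.1
position: [0.5558, -0.0763, 0.0417]
ee_rot: [0.786, 0.619, -0.0, 0.0]
ft_force: [-0.2, 0.3, -0.0]
grip_width: 0.173
grasp_force: 0.0
```

```bash
python3 - <<'E'
from h import *
st()
b=imaging.camera("scene")[220:360,210:460]
cv2.imwrite("pics/m6.png",cv2.resize(b,(780,437)))
t=imaging.camera("top");cv2.imwrite("pics/t6.png",t)
h=cv2.cvtColor(t,cv2.COLOR_BGR2HSV);m=np.zeros(h.shape[:2],bool);m[170:380,200:460]=1
for k in comps(m&(h[...,0]<22)&(h[...,0]>11)&(h[...,1]>120)&(h[...,2]>110),15,800):print(k[0].round(),k[1][4],((ray(k[0],.012)[0]-C)@np.c_[X,Y]).round(3))
E
```

```text
t 11.1 p [ 0.5558 -0.0763  0.0417] slabxy [ 0.0303 -0.1168] toolx deg 76.4 z [-0. -0. -1.] F [-0.2  0.3 -0. ] g 0.17342421817441442
[204. 269.] 253 [-0.04   0.142]
[368. 337.] 191 [-0.084 -0.133]
```

View pics/m6.png

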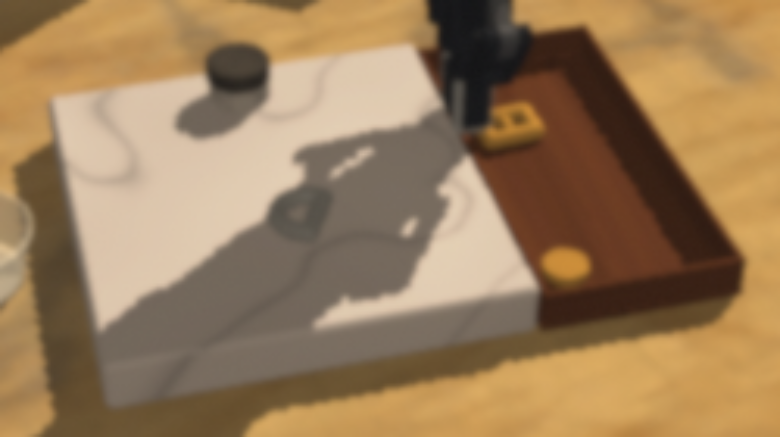

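The scene crop shows the slide in the tray at (512,125), the stud at (565,265), and the D-ring still on the slab at (300,212). Now the D-ring, at slab (-0.033, -0.006).

jog_arm(
  deltas=[
    {"gripper": 0.17,"offset": [0,0,-0.025],"rotation": [0,0,0]},
    {"gripper": 0.17,"offset": [0,0,-0.03],"rotation": [0,0,0]},
    {"gripper": 0.17,"offset": [0.0304,-0.0126,0],"rotation": [0,0,0]},
    {"gripper": 0.17,"offset": [0.0304,-0.0126,0],"rotation": [0,0,0]},
    {"gripper": 0.17,"offset": [0.0304,-0.0126,0],"rotation": [0,0,0]},
    {"gripper": 0.17,"offset": [0.0304,-0.0126,0],"rotation": [0,0,0]},
    {"gripper": 0.17,"offset": [0.0304,-0.0126,0],"rotation": [0,0,0]},
    {"gripper": 0.17,"offset": [0,0,0],"rotation": [0,0,0]},
    {"gripper": 0.17,"offset": [0,0,0.025],"rotation": [0,0,0]},
    {"gripper": 0.17,"offset": [0,0,0.02],"rotation": [0,0,0]},
    {"gripper": 0.17,"offset": [0,0,0.01],"rotation": [0,0,0]},
    {"gripper": 0.17,"offset": [0,0,0],"rotation": [0,0,0]},
  ],
)

```text
clock: 12.4
position: [0.5302, 0.0874, 0.042]
ee_rot: [0.785, 0.619, -0.0, -0.0]
ft_force: [-0.2, 0.8, -1.2]
grip_width: 0.168
grasp_force: 0.0
```

jog_arm(
  deltas=[
    {"gripper": 0.17,"offset": [-0.004,0,0],"rotation": [0,0,0]},
    {"gripper": 0.17,"offset": [-0.004,0,0],"rotation": [0,0,0]},
    {"gripper": 0.17,"offset": [-0.004,0,0],"rotation": [0,0,0]},
    {"gripper": 0.17,"offset": [-0.004,0,0],"rotation": [0,0,0]},
    {"gripper": 0.17,"offset": [-0.004,0,0],"rotation": [0,0,0]},
    {"gripper": 0.17,"offset": [-0.005,0,0],"rotation": [0,0,0]},
    {"gripper": 0.17,"offset": [-0.006,0,0],"rotation": [0,0,0]},
    {"gripper": 0.17,"offset": [-0.007,0,0],"rotation": [0,0,0]},
    {"gripper": 0.17,"offset": [-0.007,0,0],"rotation": [0,0,0]},
    {"gripper": 0.17,"offset": [-0.007,0,0],"rotation": [0,0,0]},
    {"gripper": 0.17,"offset": [-0.007,0,0],"rotation": [0,0,0]},
    {"gripper": 0.17,"offset": [-0.007,0,0],"rotation": [0,0,0]},
    {"gripper": 0.17,"offset": [-0.007,0,0],"rotation": [0,0,0]},
    {"gripper": 0.17,"offset": [-0.007,0,0],"rotation": [0,0,0]},
    {"gripper": 0.17,"offset": [-0.007,0,0],"rotation": [0,0,0]},
    {"gripper": 0.17,"offset": [-0.007,0,0],"rotation": [0,0,0]},
  ],
)

```text
clock: 14.0
position: [0.5082, -0.0047, 0.0418]
ee_rot: [0.785, 0.619, 0.0, 0.0]
ft_force: [0.1, -0.6, 0.1]
grip_width: 0.169
grasp_force: 0.3
```

jog_arm(
  deltas=[
    {"gripper": 0.17,"offset": [-0.007,0,0],"rotation": [0,0,0]},
    {"gripper": 0.17,"offset": [-0.007,0,0],"rotation": [0,0,0]},
    {"gripper": 0.17,"offset": [-0.007,0,0],"rotation": [0,0,0]},
    {"gripper": 0.17,"offset": [-0.007,0,0],"rotation": [0,0,0]},
    {"gripper": 0.17,"offset": [-0.007,0,0],"rotation": [0,0,0]},
    {"gripper": 0.17,"offset": [-0.007,0,0],"rotation": [0,0,0]},
    {"gripper": 0.17,"offset": [-0.007,0,0],"rotation": [0,0,0]},
    {"gripper": 0.17,"offset": [-0.007,0,0],"rotation": [0,0,0]},
    {"gripper": 0.17,"offset": [-0.003,0,0],"rotation": [0,0,0]},
    {"gripper": 0.17,"offset": [0,0,0],"rotation": [0,0,0]},
    {"gripper": 0.17,"offset": [0,0,-0.03],"rotation": [0,0,0]},
    {"gripper": 0.17,"offset": [0,0,-0.04],"rotation": [0,0,0]},
    {"gripper": 0.17,"offset": [-0.04,0,-0.03],"rotation": [0,0,0]},
    {"gripper": 0.17,"offset": [-0.04,0,-0.03],"rotation": [0,0,0]},
    {"gripper": 0.17,"offset": [-0.04,0,-0.03],"rotation": [0,0,0]},
    {"gripper": 0.17,"offset": [-0.04,0,0],"rotation": [0,0,0]},
    {"gripper": 0.17,"offset": [-0.04,0,0],"rotation": [0,0,0]},
    {"gripper": 0.17,"offset": [0,0,0],"rotation": [0,0,0]},
  ],
)

```text
clock: 15.8
position: [0.4457, -0.2614, 0.2017]
ee_rot: [0.788, 0.616, -0.001, 0.0]
ft_force: [-0.4, 0.6, -1.1]
grip_width: 0.172
grasp_force: 0.0
```

```bash
python3 - <<'E'
from h import *
st()
t=imaging.camera("top");s=imaging.camera("scene")
a=cv2.resize(t[170:380,170:460],(580,420));b=cv2.resize(s[220:340,210:460],(375,180))
v=np.zeros((600,580,3),np.uint8);v[:420]=a;v[420:,:375]=b
cv2.imwrite("pics/fin.png",v)
E
```

```text
t 15.8 p [ 0.4457 -0.2614  0.2017] slabxy [-0.0334 -0.3226] toolx deg 76.1 z [-0.001 -0.002 -1.   ] F [-0.4  0.6 -1.1] g 0.17184285247678413
```

View pics/fin.png

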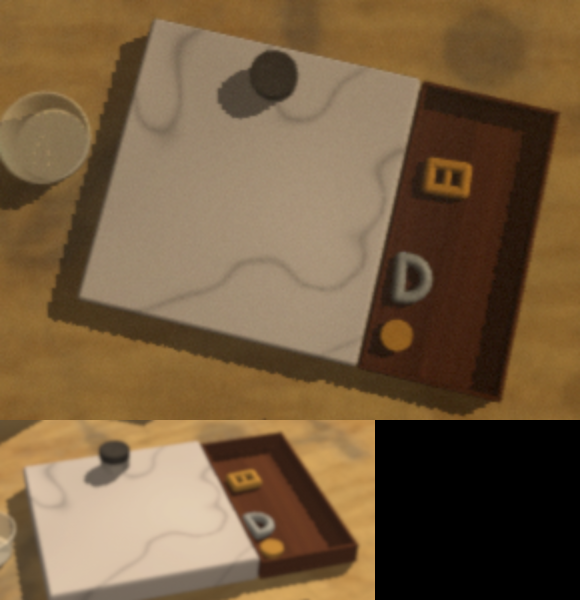

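The final views show all three fittings lying flat in the tray: slide (447,178), D-ring (411,278) and stud (397,335). The tin and tub are where they were, and the arm is well clear.

```bash
python3 -c "
from workcell import workorder
print(workorder.hand_in())"
```

```text
the job is handed in; nothing more can be done
None
```

The stud, strap slide and D-ring were swept into the tray in that order, the wax tin and water tub were left where they stood, and the job was handed in at about 16 s on the robot's clock.

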